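# Slide the flush cover open and lay the gouge in its shadow tray

## Robot

A 6-joint arm with a two-finger parallel gripper is mounted at the origin on a cart in front of the work surface, level with it; the furniture and walls round the work are solid. World frame = base frame: x ahead of the robot, y to its left, z up, the work surface at z = 0. Lengths are in m, angles in rad, forces in N, time in s.
With the tool pointing down it reaches from about 0.375 to 0.925 m from the base axis. Payload 5.7 kg.
Tool frame: the origin (TCP) lies on the centre line of the jaws, within the pads' length; the fingertips stand 8 mm ahead of it and the grasp point (between the pads) lies 11 mm behind it (bot.tip_extent is the distance from the TCP to the fingertips, in m); z points along the fingers, x is the direction in which the jaws open and shut, and the axes are right-handed (so a half turn about z gives the same grasp; the last joint's range is limited). The gripper opens to 85 mm and grips with 20 to 120 N. Pads are 22 mm wide; open, the fingers measure 114 mm over their backs; the gripper's body (76 mm by 85 mm) begins 54 mm behind the grasp point. The pads swing forward as they close: fully open they stand 13 mm farther back than shut.
Start: joints at [-1.408, 0.359, 1.51, -0, 1.272, -0.115], TCP at [0.165, -0.577, 0.239] pointing down, gripper open.
Joint ranges: [-2.97, 2.97], [-1.01, 2.36], [0.21, 2.38], [-0.96, 4.11], [0.2, 2.71], [-2.98, 2.98]. Speed limits (rad/s): [2.39, 2.39, 3.14, 3.14, 3.14, 3.14].

## Interface

Orientations are given as a rotation vector (axis times angle).
In Python, from plant import bot gives the robot as it stands. The module is installed in compiled form; this text tells all that it offers.
- The arm moves only by the tool carry_out, never from a script. Its argument "rows" is a list of rows, each an object of numbers: "ax", "ay", "az": the turn, a rotation vector about the tool's x, y, z in rad; "dx", "dy", "dz": the shift along the tool's x, y, z in mm; "fingers": the finger opening in mm, from 0 to 85.4. In form: [{"ax": .., "ay": .., "az": .., "dx": .., "dy": .., "dz": .., "fingers": ..}, ...]. A call has 1 to 5 rows; each row shifts and turns the pose as measured when the row begins, along the tool's axes as they then stand; what a row does not reach is not made up. A row lasts 1/12 s, in which the tool goes at most 41.7 mm and 7.16 degrees, less where a joint would pass 70% of its speed; a pose out of reach is approached as far as the arm can. A call is refused whole if a number of a shift passes 41.7 or a number of a turn 0.125, either way. A call with a gripper value outside its range is refused whole. The fingers move at their own pace and stop on an object; "newtons" is the grip in N (left out, the last holds). Time passes only in rows, so rows that do not move let the fingers close. It gives the time, the measured TCP pose, the force and the opening at its end, in the units of the state.
- bot.sense(): the state, without advancing time (a new reading comes with each control period).
- bot.snapshot(name): name is "scene" or "top" or "wrist"; returns (picture, depth): 420x560x3 uint8, red, green, blue; 420x560 float32, m along the optical axis (not along the pixel's ray), 0 where there is no reading.
- bot.camera_info(name): a dict with "intrinsics" (3x3 intrinsics, pixels), "rvec" (rotation vector, rad) and "tvec" (3), from world to camera coordinates, as OpenCV has them. Camera axes: x right, y down, z forward; pixel columns grow to the right and rows downward; lengths in m; the calibration is good to about 2 mm. A picture is of the moment at which its call begins: read the wrist's pose just before it. camera_info takes no time and is no camera call; for the wrist camera it gives the pose at the moment of the call.
- bot.close_job(): hands the job in, once; it reports no verdict.
The state is a dict: "clock": time; "q": joint angles; "joint_vel": joint speeds; "joint_torque": joint torques, N m; "eef_pos": TCP position; "tool_rot": TCP orientation; "wrist_force": force on the tool from outside, world axes, zero at the start; "moment": the same for the moment, N m; "opening": finger opening in m.
Only numpy, scipy, OpenCV 4.12 (cv2) and the standard library are available. Lean on these libraries where they do the work, as an engineer would, in place of code of your own. Each camera call takes 0.05 s, during which the arm holds its last target.

## Task

Slide the flush cover of the wooden tool case fully open, then lay the carving gouge with the dark red handle down in its cut-out in the case, seated all the way, and leave the case open. Leave the other gouge and the sanding block lying where they are.

Things in the scene. Friction and masses are not known exactly. Their poses are not given: they have to be found in the camera images.
- case: Low pale-wood tool case fixed on the table, 224 (x) x 286 (y) x 46 mm high. Origin at the centre of its underside; +x points away from the robot at yaw 0, z up. Near half (x -102 to +2 mm): well with a grey shadow tray, hidden by the cover at first. Far half: solid deck, 37 mm high, over which the cover slides. Walls 10 to 12 mm thick.
- cover (a joint): Sliding cover: dark board 100 (x) x 258 (y) x 6 mm, top flush with the case rim, 46 mm above the table; no handle, only a flat black rubber patch at its middle. Moves if a fingertip presses down on it and drags. 0 = shut over the well, 0.100 m = fully open, sliding along the case's +x. Starts at 0 to 0.010, stays where left; friction 1.2 N plus 4 N per m/s.
- cover_top (a point): Middle of the cover's top face (46 mm above the table); moves with the cover; axes as the case's.
- pocket (a point): Point on the cut-out's yellow floor, 10 mm above the table, where the middle of the gouge's length belongs; axes as the case's. Cut-out: along y, 14 mm deep; y -116 to -28 mm 19 mm wide (blade), y -28 to +116 mm 32 mm wide (handle, towards +y, its handle point at y +60). From y +28 to +92 the whole 104 mm wide well is cut down to the floor as finger room.
- handle (a point): Middle of the red gouge's handle, on its axis, 12.5 mm above the face it lies on. Gouge 221 mm long, 130 g; round handle 100 mm long, up to 24 mm thick; own y runs from blade to handle butt, z up as it lies. This point is 60 mm from mid-length towards the butt, near the centre of mass: grasp across it. Neck and blade 8 to 12 mm wide, ferrule 20 mm.
- gouge_2: Another gouge, pale yellow-wood handle, 238 mm long, 26 mm thick, lying loose near the red one; origin under the middle of its length, y axis towards the handle butt. Not to be disturbed.
- middle (a point): Middle of the length of the red-handled gouge (at the ferrule end of the handle), on its axis; 60 mm from the handle point along the tool's -y; the cutting tip is 110 mm further on.
- sanding_block: Loose cork sanding block, 57 (its x) x 87 (its y) x 29 mm high, lying among the gouges; origin at the centre of its underside. Not to be disturbed.

How it is judged:
On the way, in this order (a step that is already met when the one before it is completed fails the run):
1. the cover is slid open (at least 88 of its 100 mm) while the gouge is still outside the case (value of joint cover above 0.088 m and horizontal distance between handle and pocket above 0.12 m), for 0.1 s.
2. the gouge lies down in its cut-out (z of handle in the frame of pocket below 0.018 m and x of handle in the frame of pocket between -0.008 and 0.008 m and y of handle in the frame of pocket between 0.048 and 0.072 m and y of middle in the frame of pocket below 0.02 m), for 0.1 s.
At the end, for the whole second after the job is handed in: Cover open by more than 85 mm; the red-handled gouge at rest in its cut-out, blade in the narrow part, handle within 8 mm of the centre line, 12 mm lengthwise, at most 17 mm above the yellow floor, within 0.1 rad of the cut-out's direction; the other gouge and the sanding block moved under 30 mm (value of joint cover above 0.085 m and x of handle in the frame of pocket between -0.008 and 0.008 m and y of handle in the frame of pocket between 0.048 and 0.072 m and z of handle in the frame of pocket below 0.017 m and y of middle in the frame of pocket below 0.02 m and angle between the y axis of handle and the y axis of pocket, either way round below 0.1 rad and linear speed of gouge_3 below 0.02 m/s); the robot touches nothing.
It fails at once if the other gouge or the sanding block is moved more than 30 mm (distance of any of sanding_block, gouge_2 from where it was at the start of the episode above 0.03 m).
It also fails if it takes over 54 s, if anything falls off the work surface, if the arm or the gripper's body presses on something with over 40 N, if the wrist force passes 120 N, or if a joint passes its speed limit or range.

## Working session

There is one attempt and no reset: what is moved stays moved. The work goes in short steps, Python scripts to look and compute and a tool call to move; the robot and the scene stay as the last step left them, time stands still between calls to the robot, and variables do not carry over. Pictures are saved under pics/ and viewed, and the job is handed in when it is done.

Besides the shell and the picture viewer there is one more tool, called by a JSON object that holds its "name" and its "arguments", one argument or row to a line. carry_out: Moves the arm, as the interface text tells. Its arguments: {"type":"object","properties":{"rows":{"type":"array"},"newtons":{"type":"number"}},"required":["rows"]}

```bash
mkdir -p pics; cat > h.py <<'E'
import numpy as np, cv2
from plant import bot
def snap(n,f):
    ci=bot.camera_info(n); p,d=bot.snapshot(n)
    cv2.imwrite(f'pics/{f}.png',cv2.cvtColor(p,cv2.COLOR_RGB2BGR)); np.savez(f'pics/{f}.npz',p=p,d=d,K=ci['intrinsics'],r=ci['rvec'],t=ci['tvec'])
    return p,d,ci
def load(f):
    z=np.load(f'pics/{f}.npz'); return z['p'],z['d'],dict(intrinsics=z['K'],rvec=z['r'],tvec=z['t'])
def ray(ci,uv,z):
    K=np.array(ci['intrinsics']);R=cv2.Rodrigues(np.array(ci['rvec'],float))[0];t=np.array(ci['tvec'],float).ravel()
    uv=np.atleast_2d(uv).astype(float)
    dirs=np.c_[uv,np.ones(len(uv))]@np.linalg.inv(K).T@R
    c=-R.T@t
    return c+dirs*((z-c[2])/dirs[:,2])[:,None]
def pts(ci,d):
    K=np.array(ci['intrinsics']);R=cv2.Rodrigues(np.array(ci['rvec'],float))[0];t=np.array(ci['tvec'],float).ravel()
    v,u=np.mgrid[:d.shape[0],:d.shape[1]]
    P=np.stack([(u-K[0,2])/K[0,0]*d,(v-K[1,2])/K[1,1]*d,d],-1)
    return (P-t)@R
E
python3 - <<'E'
from h import *
print(bot.sense(), bot.tip_extent)
for n in ['top','scene','wrist']:
    p,d,ci=snap(n,n+'0'); print(n,ci)
E
```

```text
{'clock': 0.0, 'q': array([-1.40813279e+00,  3.59521850e-01,  1.51144278e+00,  2.60617939e-05,
        1.27250057e+00, -1.15073257e-01]), 'joint_vel': array([-2.41301472e-04,  2.31255794e-04, -9.80440614e-05,  3.38877817e-04,
       -5.66455234e-06, -3.57178266e-04]), 'joint_torque': array([-4.42560471e-03, -5.27631283e+01, -2.78616679e+01, -6.27249847e-04,
        1.32231586e-02,  1.90298260e-05]), 'eef_pos': array([ 0.16441554, -0.57633664,  0.23843961]), 'tool_rot': array([-2.50650009e+00,  1.89177868e+00,  2.10090127e-03]), 'wrist_force': array([ 0.47367748,  0.21378664, -0.40818795]), 'moment': array([-0.00274112, -0.01103277,  0.02285412]), 'opening': 0.08549582452716638} 0.008
top {'intrinsics': array([[486.42196071,   0.        , 283.34897057],
       [  0.        , 486.42196071, 210.44425465],
       [  0.        ,   0.        ,   1.        ]]), 'rvec': array([ 2.16154879, -2.1250341 ,  0.12636184]), 'tvec': array([-0.1102095 ,  0.57698456,  1.12258988])}
scene {'intrinsics': array([[419.18416438,   0.        , 277.71252452],
       [  0.        , 419.18416438, 214.48882209],
       [  0.        ,   0.        ,   1.        ]]), 'rvec': array([ 0.77632529, -2.4338722 ,  1.26669334]), 'tvec': array([0.41479096, 0.28659238, 0.81129365])}
wrist {'intrinsics': array([[374.22976449,   0.        , 285.97644277],
       [  0.        , 374.22976449, 209.58563257],
       [  0.        ,   0.        ,   1.        ]]), 'rvec': array([-2.31688598,  1.74875873,  0.25559706]), 'tvec': array([-0.59825006, -0.03603289,  0.38097456])}
```

View pics/top0.png

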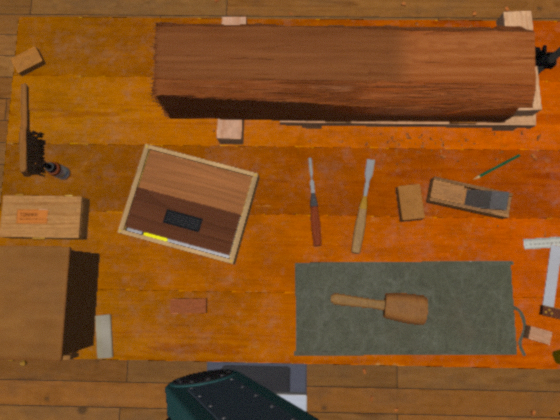

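View pics/scene0.png

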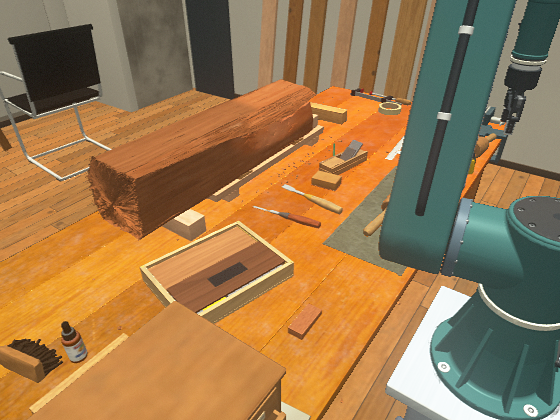

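The top view shows the case at about (188,203), with the dark cover on its near half and the rubber patch at (182,218). The red gouge runs from (310,158) to (317,245), butt towards the robot. The yellow-handled gouge is at (363,205) and the block at (410,202).

```bash
cat > m.py <<'E'
from h import *
p,d,ci=load('top0')
P=pts(ci,d)
hsv=cv2.cvtColor(p,cv2.COLOR_RGB2HSV)
# case via height
z=P[...,2]
def comp(m,uv):
    n,l,s,c=cv2.connectedComponentsWithStats(m.astype(np.uint8)); k=l[uv[1],uv[0]]
    return (l==k) if k else None
m=(z>0.030)&(z<0.06)
cm=comp(m,(188,190)); print('case n',cm.sum(),'z',np.median(z[cm]))
q=P[cm][:,:2].astype(np.float32)
print('raw rect depth',cv2.minAreaRect(q))
cnt=max(cv2.findContours(cm.astype(np.uint8),0,2)[0],key=cv2.contourArea)
r=ray(ci,cnt[:,0,:],0.046)[:,:2].astype(np.float32)
print('ray rect',cv2.minAreaRect(r))
# patch
pm=(p.max(-1)<50)&cm
pm=comp(cv2.morphologyEx(pm.astype(np.uint8),3,np.ones((3,3))),(182,218))
pr=ray(ci,np.argwhere(pm)[:,::-1],0.046)[:,:2].astype(np.float32); print('patch',pr.mean(0),cv2.minAreaRect(pr),np.median(z[pm]))
m=(z>0.006)&(z<0.04)
for name,uv in [('red',(316,225)),('yel',(359,235)),('blk',(410,202))]:
    c=comp(m,uv)
    if c is None: print(name,'none',z[uv[1],uv[0]]);continue
    q=P[c]; print(name,c.sum(),'z max',q[:,2].max(),cv2.minAreaRect(q[:,:2].astype(np.float32)),q[:,:2].min(0),q[:,:2].max(0))
    vis=c.astype(np.uint8)*255
print('table z',np.median(z[230:260,270:290]))
print('hsv red',hsv[225,316],p[225,316],'table',hsv[225,330])
E
python3 m.py
python3 - <<'E'
import cv2
im=cv2.imread('pics/top0.png')[130:280,100:440]
cv2.imwrite('pics/crop0.png',cv2.resize(im,None,fx=2.3,fy=2.3,interpolation=2))
E
```

```text
case n 10741 z 0.0438790223493823
raw rect depth ((0.5937567949295044, 0.12727999687194824), (0.28723663091659546, 0.22412946820259094), 75.82311248779297)
ray rect ((0.5931942462921143, 0.12598425149917603), (0.2874888777732849, 0.22362078726291656), 75.83003234863281)
patch [0.55069244 0.13857278] ((0.5508767366409302, 0.13843637704849243), (0.08689892292022705, 0.03175465762615204), 75.79177856445312) 0.04606426637855981
red 482 z max 0.02882573175196167 ((0.5843161940574646, -0.17602954804897308), (0.17210564017295837, 0.021962489932775497), 3.4011073112487793) [ 0.49860142 -0.19194427] [ 0.66995929 -0.16410419]
yel 612 z max 0.031895474955029056 ((0.5836288928985596, -0.2901608943939209), (0.02702481672167778, 0.2057938277721405), 80.02374267578125) [ 0.48131692 -0.31692008] [ 0.68468268 -0.26374099]
blk 876 z max 0.03686377951559137 ((0.606292724609375, -0.4060657322406769), (0.08476411551237106, 0.057248108088970184), 6.622833728790283) [ 0.56199457 -0.43795897] [ 0.65047441 -0.37507963]
table z 0.00020845615437895294
hsv red [  8 189 120] [120  55  31] table [ 14 255 168]
```

View pics/crop0.png

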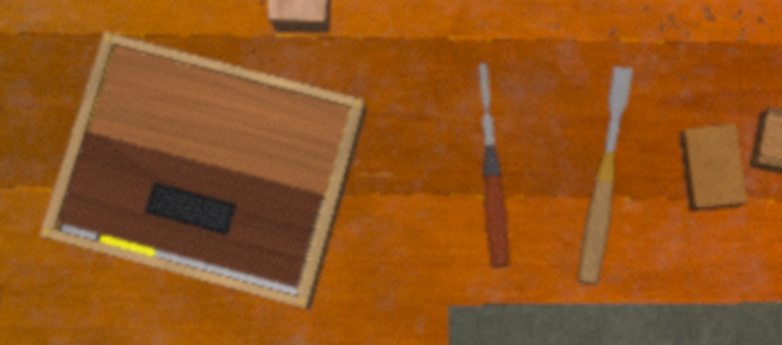

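View pics/wrist0.png

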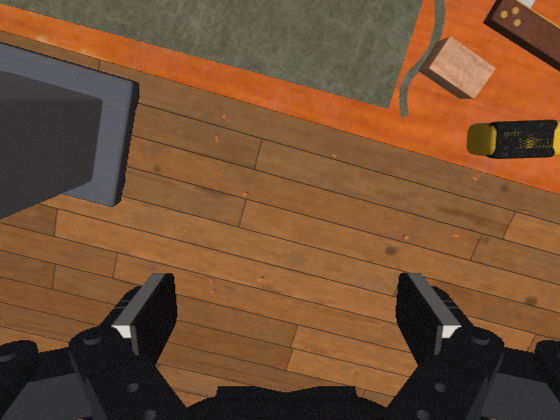

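```bash
cat > plan.py <<'E'
# usage: plan.py x y z yawdeg [nmax mm]
import sys,math
from h import *
from scipy.spatial.transform import Rotation as Ro
a=[float(v) for v in sys.argv[1:5]]; step=float(sys.argv[5]) if len(sys.argv)>5 else 38
s=bot.sense(); T=s['eef_pos']; R=Ro.from_rotvec(s['tool_rot'])
cur=math.degrees(math.atan2(*R.as_matrix()[1::-1,0]))
print('clock %.2f'%s['clock'],'tcp',T.round(4),'yaw %.2f'%cur,'tilt',R.as_matrix()[:2,2].round(4),'F',s['wrist_force'].round(2),'open %.4f'%s['opening'],'q',s['q'].round(2))
G=Ro.from_euler('z',math.radians(a[3]))*Ro.from_matrix(np.diag([1.,-1,-1]))
D=(np.array(a[:3])-T)*1000
dy=(a[3]-cur+180)%360-180
if len(sys.argv)>6: dy=a[3]-cur
n=max(1,math.ceil(np.linalg.norm(D)/step),math.ceil(abs(dy)/6.6))
rel=(R.inv()*G).as_rotvec()
print('world D',D.round(1),'dyaw',round(dy,1),'rows',n)
for i in range(n):
    y=math.radians(cur+dy*i/n); c,sn=math.cos(y),math.sin(y); d=D/n
    if i==0 and n==1: d=R.inv().apply(D); print('  exact d',d.round(1),'rot',rel.round(4)); break
    print('  dx %.1f dy %.1f dz %.1f az %.4f'%(d[0]*c+d[1]*sn,d[0]*sn-d[1]*c,-d[2],-math.radians(dy)/n))
E
python3 plan.py 0.551 0.1385 0.12 -14.2
cat >m2.py <<'E'
from h import *
p,d,ci=load('top0');hsv=cv2.cvtColor(p,cv2.COLOR_RGB2HSV)
P=pts(ci,d)
m=((P[...,2]>0.006)&(P[...,2]<0.04)).astype(np.uint8); m[:,:295]=0;m[:,335:]=0;m[:150]=0;m[260:]=0
# handle = reddish (not grey)
red=(m>0)&(hsv[...,1]>120)&(hsv[...,0]<12)
for nm,M in(('all',m>0),('red',red)):
    uv=np.argwhere(M)[:,::-1]; r=ray(ci,uv,0.0125)[:,:2]
    vx,vy,x0,y0=cv2.fitLine(r.astype(np.float32),2,0,.01,.01).ravel()
    if vx>0: vx,vy=-vx,-vy
    t=(r-[x0,y0])@[vx,vy]
    print(nm,len(r),'dir deg',np.degrees(np.arctan2(vy,vx)),'ends',t.min(),t.max(),'butt',np.array([x0,y0])+t.max()*np.array([vx,vy]),'handle pt',np.array([x0,y0])+(t.max()-.05)*np.array([vx,vy]))
E
python3 m2.py
```

```text
clock 0.15 tcp [ 0.1644 -0.5765  0.2386] yaw -74.08 tilt [-0.0003  0.0015] F [ 0.07 -0.17  0.11] open 0.0850 q [-1.41  0.36  1.51 -0.    1.27 -0.12]
world D [ 386.6  715.  -118.6] dyaw 59.9 rows 22
  dx -26.4 dy -25.8 dz 5.4 az -0.0475
  dx -25.2 dy -27.0 dz 5.4 az -0.0475
  dx -23.9 dy -28.2 dz 5.4 az -0.0475
  dx -22.5 dy -29.3 dz 5.4 az -0.0475
  dx -21.1 dy -30.3 dz 5.4 az -0.0475
  dx -19.6 dy -31.3 dz 5.4 az -0.0475
  dx -18.1 dy -32.2 dz 5.4 az -0.0475
  dx -16.6 dy -33.0 dz 5.4 az -0.0475
  dx -15.0 dy -33.8 dz 5.4 az -0.0475
  dx -13.4 dy -34.4 dz 5.4 az -0.0475
  dx -11.7 dy -35.0 dz 5.4 az -0.0475
  dx -10.0 dy -35.6 dz 5.4 az -0.0475
  dx -8.3 dy -36.0 dz 5.4 az -0.0475
  dx -6.6 dy -36.3 dz 5.4 az -0.0475
  dx -4.9 dy -36.6 dz 5.4 az -0.0475
  dx -3.1 dy -36.8 dz 5.4 az -0.0475
  dx -1.4 dy -36.9 dz 5.4 az -0.0475
  dx 0.4 dy -36.9 dz 5.4 az -0.0475
  dx 2.1 dy -36.9 dz 5.4 az -0.0475
  dx 3.9 dy -36.7 dz 5.4 az -0.0475
  dx 5.6 dy -36.5 dz 5.4 az -0.0475
  dx 7.4 dy -36.2 dz 5.4 az -0.0475
all 521 dir deg -174.82658 ends -0.1492578090178027 0.10638435460023989 butt [ 0.46946457 -0.18513279] handle pt [ 0.51926089 -0.18062427]
red 335 dir deg -174.38838 ends -0.1662562049682694 0.050421836478033506 butt [ 0.49904591 -0.18299428] handle pt [ 0.54880629 -0.17810504]
```

{"name": "carry_out", "arguments": {
  "rows": [
    {"dx":-26,"dy":-26,"dz":0,"az":-0.0475,"fingers":0},
    {"dx":-25,"dy":-27,"dz":0,"az":-0.0475,"fingers":0},
    {"dx":-24,"dy":-28,"dz":0,"az":-0.0475,"fingers":0},
    {"dx":-22.5,"dy":-29,"dz":0,"az":-0.0475,"fingers":0},
    {"dx":-21,"dy":-30,"dz":0,"az":-0.0475,"fingers":0}
  ],
  "newtons": 40
}}

```text
schema error: expected keys ax, ay, az, dx, dy, dz, fingers
```

{"name": "carry_out", "arguments": {
  "rows": [
    {"dx":-19.6,"dy":-31,"dz":2,"az":-0.0475,"fingers":0},
    {"dx":-18,"dy":-32,"dz":2,"az":-0.0475,"fingers":0},
    {"dx":-16.6,"dy":-33,"dz":2,"az":-0.0475,"fingers":0},
    {"dx":-15,"dy":-34,"dz":2,"az":-0.0475,"fingers":0},
    {"dx":-13.4,"dy":-34,"dz":2,"az":-0.0475,"fingers":0}
  ]
}}

```text
schema error: expected keys ax, ay, az, dx, dy, dz, fingers
```

{"name": "carry_out", "arguments": {
  "rows": [
    {"dx":-11.7,"dy":-35,"dz":4,"az":-0.0475,"fingers":0},
    {"dx":-10,"dy":-35.6,"dz":4,"az":-0.0475,"fingers":0},
    {"dx":-8.3,"dy":-36,"dz":4,"az":-0.0475,"fingers":0},
    {"dx":-6.6,"dy":-36,"dz":4,"az":-0.0475,"fingers":0},
    {"dx":-5,"dy":-36,"dz":4,"az":-0.0475,"fingers":0}
  ]
}}

```text
schema error: expected keys ax, ay, az, dx, dy, dz, fingers
```

```bash
python3 plan.py 0.551 0.1385 0.12 -14.2
```

```text
clock 0.15 tcp [ 0.1644 -0.5765  0.2386] yaw -74.08 tilt [-0.0003  0.0015] F [ 0.07 -0.17  0.11] open 0.0850 q [-1.41  0.36  1.51 -0.    1.27 -0.12]
world D [ 386.6  715.  -118.6] dyaw 59.9 rows 22
  dx -26.4 dy -25.8 dz 5.4 az -0.0475
  dx -25.2 dy -27.0 dz 5.4 az -0.0475
  dx -23.9 dy -28.2 dz 5.4 az -0.0475
  dx -22.5 dy -29.3 dz 5.4 az -0.0475
  dx -21.1 dy -30.3 dz 5.4 az -0.0475
  dx -19.6 dy -31.3 dz 5.4 az -0.0475
  dx -18.1 dy -32.2 dz 5.4 az -0.0475
  dx -16.6 dy -33.0 dz 5.4 az -0.0475
  dx -15.0 dy -33.8 dz 5.4 az -0.0475
  dx -13.4 dy -34.4 dz 5.4 az -0.0475
  dx -11.7 dy -35.0 dz 5.4 az -0.0475
  dx -10.0 dy -35.6 dz 5.4 az -0.0475
  dx -8.3 dy -36.0 dz 5.4 az -0.0475
  dx -6.6 dy -36.3 dz 5.4 az -0.0475
  dx -4.9 dy -36.6 dz 5.4 az -0.0475
  dx -3.1 dy -36.8 dz 5.4 az -0.0475
  dx -1.4 dy -36.9 dz 5.4 az -0.0475
  dx 0.4 dy -36.9 dz 5.4 az -0.0475
  dx 2.1 dy -36.9 dz 5.4 az -0.0475
  dx 3.9 dy -36.7 dz 5.4 az -0.0475
  dx 5.6 dy -36.5 dz 5.4 az -0.0475
  dx 7.4 dy -36.2 dz 5.4 az -0.0475
```

All keys are required in every row.

{"name": "carry_out", "arguments": {
  "rows": [
    {"ax":0,"ay":0,"az":-0.0475,"dx":-26,"dy":-26,"dz":0,"fingers":0},
    {"ax":0,"ay":0,"az":-0.0475,"dx":-25,"dy":-27,"dz":0,"fingers":0},
    {"ax":0,"ay":0,"az":-0.0475,"dx":-24,"dy":-28,"dz":0,"fingers":0},
    {"ax":0,"ay":0,"az":-0.0475,"dx":-22.5,"dy":-29,"dz":0,"fingers":0},
    {"ax":0,"ay":0,"az":-0.0475,"dx":-21,"dy":-30,"dz":0,"fingers":0}
  ],
  "newtons": 40
}}

```text
clock: 0.57
eef_pos: [0.2507, -0.4167, 0.2363]
tool_rot: [2.712, -1.58, -0.0]
wrist_force: [1.0, 0.5, 0.2]
opening: 0.0257
```

```bash
python3 plan.py 0.551 0.1385 0.12 -14.2
```

```text
clock 0.57 tcp [ 0.2507 -0.4167  0.2363] yaw -60.46 tilt [-0.0015 -0.0023] F [0.97 0.52 0.2 ] open 0.0257 q [-1.17  0.2   1.75 -0.    1.19 -0.11]
world D [ 300.3  555.2 -116.3] dyaw 46.3 rows 17
  dx -19.7 dy -31.5 dz 6.8 az -0.0475
  dx -18.2 dy -32.4 dz 6.8 az -0.0475
  dx -16.6 dy -33.2 dz 6.8 az -0.0475
  dx -15.0 dy -33.9 dz 6.8 az -0.0475
  dx -13.4 dy -34.6 dz 6.8 az -0.0475
  dx -11.7 dy -35.2 dz 6.8 az -0.0475
  dx -10.1 dy -35.7 dz 6.8 az -0.0475
  dx -8.4 dy -36.2 dz 6.8 az -0.0475
  dx -6.6 dy -36.5 dz 6.8 az -0.0475
  dx -4.9 dy -36.8 dz 6.8 az -0.0475
  dx -3.1 dy -37.0 dz 6.8 az -0.0475
  dx -1.4 dy -37.1 dz 6.8 az -0.0475
  dx 0.4 dy -37.1 dz 6.8 az -0.0475
  dx 2.2 dy -37.1 dz 6.8 az -0.0475
  dx 3.9 dy -36.9 dz 6.8 az -0.0475
  dx 5.7 dy -36.7 dz 6.8 az -0.0475
  dx 7.4 dy -36.4 dz 6.8 az -0.0475
```

{"name": "carry_out", "arguments": {
  "rows": [
    {"ax":0,"ay":0,"az":-0.0475,"dx":-20,"dy":-31.5,"dz":3,"fingers":0},
    {"ax":0,"ay":0,"az":-0.0475,"dx":-18,"dy":-32.4,"dz":3,"fingers":0},
    {"ax":0,"ay":0,"az":-0.0475,"dx":-16.6,"dy":-33,"dz":3,"fingers":0},
    {"ax":0,"ay":0,"az":-0.0475,"dx":-15,"dy":-34,"dz":3,"fingers":0},
    {"ax":0,"ay":0,"az":-0.0475,"dx":-13.4,"dy":-34.6,"dz":3,"fingers":0}
  ]
}}

```text
clock: 0.98
eef_pos: [0.3402, -0.2448, 0.2204]
tool_rot: [2.886, -1.235, 0.001]
wrist_force: [0.5, 0.3, -0.0]
opening: 0.0002
```

{"name": "carry_out", "arguments": {
  "rows": [
    {"ax":0,"ay":0,"az":-0.0475,"dx":-12,"dy":-35,"dz":6,"fingers":0},
    {"ax":0,"ay":0,"az":-0.0475,"dx":-10,"dy":-35.7,"dz":6,"fingers":0},
    {"ax":0,"ay":0,"az":-0.0475,"dx":-8.4,"dy":-36,"dz":6,"fingers":0},
    {"ax":0,"ay":0,"az":-0.0475,"dx":-6.6,"dy":-36.5,"dz":6,"fingers":0},
    {"ax":0,"ay":0,"az":-0.0475,"dx":-5,"dy":-37,"dz":6,"fingers":0}
  ]
}}

```text
clock: 1.4
eef_pos: [0.4283, -0.0717, 0.1896]
tool_rot: [3.015, -0.868, 0.006]
wrist_force: [1.3, -0.5, 0.0]
opening: -0.0001
```

```bash
python3 plan.py 0.551 0.1385 0.12 -14.2
```

```text
clock 1.40 tcp [ 0.4283 -0.0717  0.1896] yaw -32.10 tilt [ 0.0025 -0.0048] F [ 1.32 -0.52  0.04] open -0.0001 q [-0.32  0.18  1.92 -0.    1.04  0.24]
world D [122.7 210.2 -69.6] dyaw 17.9 rows 7
  dx -1.1 dy -34.7 dz 9.9 az -0.0446
  dx 0.4 dy -34.8 dz 9.9 az -0.0446
  dx 2.0 dy -34.7 dz 9.9 az -0.0446
  dx 3.5 dy -34.6 dz 9.9 az -0.0446
  dx 5.1 dy -34.4 dz 9.9 az -0.0446
  dx 6.6 dy -34.1 dz 9.9 az -0.0446
  dx 8.1 dy -33.8 dz 9.9 az -0.0446
```

{"name": "carry_out", "arguments": {
  "rows": [
    {"ax":0,"ay":0,"az":-0.0446,"dx":-1,"dy":-34.7,"dz":10,"fingers":0},
    {"ax":0,"ay":0,"az":-0.0446,"dx":0.4,"dy":-34.8,"dz":10,"fingers":0},
    {"ax":0,"ay":0,"az":-0.0446,"dx":2,"dy":-34.7,"dz":10,"fingers":0},
    {"ax":0,"ay":0,"az":-0.0446,"dx":3.5,"dy":-34.6,"dz":10,"fingers":0},
    {"ax":0,"ay":0,"az":-0.0446,"dx":5,"dy":-34.4,"dz":10,"fingers":0}
  ]
}}

```text
clock: 1.82
eef_pos: [0.5181, 0.0886, 0.1376]
tool_rot: [3.096, -0.505, 0.009]
wrist_force: [0.1, -0.4, -0.5]
opening: -0.0001
```

```bash
python3 plan.py 0.551 0.1385 0.1 -14.2
```

```text
clock 1.82 tcp [0.5181 0.0886 0.1376] yaw -18.53 tilt [ 0.0048 -0.0055] F [ 0.12 -0.41 -0.48] open -0.0001 q [ 0.04  0.37  1.79 -0.01  0.98  0.37]
world D [ 32.9  49.9 -37.6] dyaw 4.3 rows 2
  dx 7.7 dy -28.9 dz 18.8 az -0.0378
  dx 8.8 dy -28.6 dz 18.8 az -0.0378
```

{"name": "carry_out", "arguments": {
  "rows": [
    {"ax":0,"ay":0,"az":-0.0378,"dx":7.7,"dy":-29,"dz":18,"fingers":0},
    {"ax":0,"ay":0,"az":-0.0378,"dx":8.8,"dy":-28.6,"dz":18,"fingers":0},
    {"ax":0,"ay":0,"az":0,"dx":0,"dy":0,"dz":0,"fingers":0}
  ]
}}

```text
clock: 2.07
eef_pos: [0.5554, 0.1471, 0.0982]
tool_rot: [3.117, -0.371, 0.012]
wrist_force: [0.7, -0.1, -0.3]
opening: -0.0002
```

```bash
python3 plan.py 0.551 0.1385 0.056 -14.2 100
```

```text
clock 2.07 tcp [0.5554 0.1471 0.0982] yaw -13.59 tilt [ 0.0075 -0.0035] F [ 0.72 -0.06 -0.31] open -0.0002 q [ 0.14  0.48  1.72 -0.01  0.94  0.38]
world D [ -4.4  -8.6 -42.2] dyaw -0.6 rows 1
  exact d [-2.6  9.3 42.2] rot [ 0.0016 -0.0081  0.0107]
```

{"name": "carry_out", "arguments": {
  "rows": [
    {"ax":0.0016,"ay":-0.008,"az":0.0107,"dx":-3,"dy":9,"dz":20,"fingers":0},
    {"ax":0,"ay":0,"az":0,"dx":0,"dy":0,"dz":17,"fingers":0},
    {"ax":0,"ay":0,"az":0,"dx":0,"dy":0,"dz":0,"fingers":0}
  ]
}}

```text
clock: 2.32
eef_pos: [0.5512, 0.1413, 0.0591]
tool_rot: [3.118, -0.382, -0.001]
wrist_force: [-1.6, -0.5, -0.1]
opening: 0.0
```

```bash
python3 plan.py 0.551 0.1385 0.056 -14.2 100
```

```text
clock 2.32 tcp [0.5512 0.1413 0.0591] yaw -13.96 tilt [-0.0004 -0.    ] F [-1.57 -0.48 -0.08] open 0.0000 q [0.13 0.53 1.75 0.   0.86 0.37]
world D [-0.2 -2.8 -3.1] dyaw -0.2 rows 1
  exact d [0.5 2.7 3.1] rot [0.0001 0.0004 0.0042]
```

Tip is ~5 mm above the cover. Press gently.

{"name": "carry_out", "arguments": {
  "rows": [
    {"ax":0,"ay":0,"az":0.004,"dx":0,"dy":2,"dz":3,"fingers":0},
    {"ax":0,"ay":0,"az":0,"dx":0,"dy":0,"dz":2.5,"fingers":0},
    {"ax":0,"ay":0,"az":0,"dx":0,"dy":0,"dz":1,"fingers":0}
  ]
}}

```text
clock: 2.57
eef_pos: [0.5507, 0.1383, 0.054]
tool_rot: [3.117, -0.391, -0.0]
wrist_force: [-0.4, 2.0, 7.8]
opening: 0.0
```

{"name": "carry_out", "arguments": {
  "rows": [
    {"ax":0,"ay":0,"az":0,"dx":6,"dy":0,"dz":1.2,"fingers":0},
    {"ax":0,"ay":0,"az":0,"dx":10,"dy":0,"dz":1.2,"fingers":0},
    {"ax":0,"ay":0,"az":0,"dx":10,"dy":0,"dz":1.2,"fingers":0}
  ]
}}

```text
clock: 2.82
eef_pos: [0.5758, 0.1317, 0.054]
tool_rot: [-3.116, 0.392, -0.001]
wrist_force: [-1.4, 1.8, 5.3]
opening: -0.0001
```

{"name": "carry_out", "arguments": {
  "rows": [
    {"ax":0,"ay":0,"az":0,"dx":10,"dy":0,"dz":1.5,"fingers":0},
    {"ax":0,"ay":0,"az":0,"dx":10,"dy":0,"dz":1.5,"fingers":0},
    {"ax":0,"ay":0,"az":0,"dx":10,"dy":0,"dz":1.5,"fingers":0},
    {"ax":0,"ay":0,"az":0,"dx":10,"dy":0,"dz":1.5,"fingers":0}
  ]
}}

```text
clock: 3.15
eef_pos: [0.623, 0.1198, 0.054]
tool_rot: [-3.114, 0.394, -0.017]
wrist_force: [-1.8, -0.1, 7.7]
opening: -0.0001
```

{"name": "carry_out", "arguments": {
  "rows": [
    {"ax":0,"ay":0,"az":0,"dx":10,"dy":0,"dz":1.5,"fingers":0},
    {"ax":0,"ay":0,"az":0,"dx":8,"dy":0,"dz":1.5,"fingers":0},
    {"ax":0,"ay":0,"az":0,"dx":6,"dy":0,"dz":1.5,"fingers":0},
    {"ax":0,"ay":0,"az":0,"dx":4,"dy":0,"dz":1.5,"fingers":0}
  ]
}}

```text
clock: 3.48
eef_pos: [0.6535, 0.1115, 0.0539]
tool_rot: [-3.111, 0.399, -0.013]
wrist_force: [-15.9, 6.0, 24.2]
opening: 0.0002
```

```bash
python3 - <<'E'
from h import *
print(bot.sense()['wrist_force'])
snap('top','top1')
im=cv2.imread('pics/top1.png')[130:280,100:440]
cv2.imwrite('pics/crop1.png',cv2.resize(im,None,fx=2.3,fy=2.3,interpolation=2))
E
```

```text
[-15.91248641   5.9534317   24.21908955]
```

View pics/crop1.png

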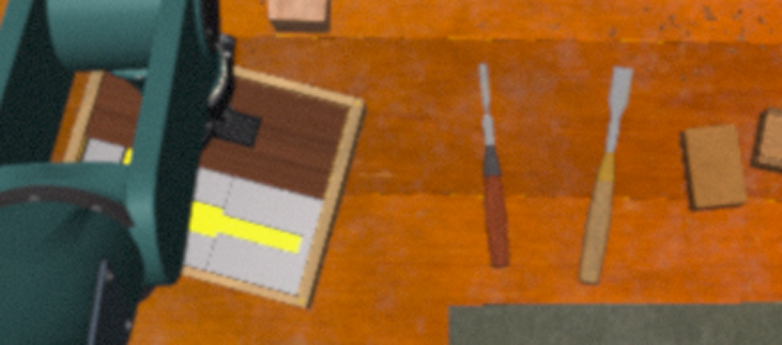

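The cover has reached its end stop and the well is showing. The yellow cut-out runs towards (300,243) in the crop, and the red gouge is untouched. Lifting now.

{"name": "carry_out", "arguments": {
  "rows": [
    {"ax":0,"ay":0,"az":0,"dx":0,"dy":0,"dz":-15,"fingers":0},
    {"ax":0,"ay":0,"az":0,"dx":0,"dy":0,"dz":-40,"fingers":0},
    {"ax":0,"ay":0,"az":0,"dx":0,"dy":0,"dz":-40,"fingers":0}
  ]
}}

```text
clock: 3.78
eef_pos: [0.6485, 0.109, 0.1432]
tool_rot: [-3.115, 0.402, 0.014]
wrist_force: [0.7, 0.0, 0.4]
opening: 0.0004
```

```bash
python3 plan.py 0.53 -0.178 0.22 95.7 36 1
```

```text
clock 3.78 tcp [0.6485 0.109  0.1432] yaw -14.69 tilt [-0.0085  0.0024] F [0.66 0.02 0.42] open 0.0004 q [0.06 0.53 1.47 0.   1.14 0.32]
world D [-118.5 -287.    76.8] dyaw 110.4 rows 17
  dx -2.5 dy 18.1 dz -4.5 az -0.1133
  dx -4.5 dy 17.7 dz -4.5 az -0.1133
  dx -6.5 dy 17.1 dz -4.5 az -0.1133
  dx -8.4 dy 16.2 dz -4.5 az -0.1133
  dx -10.1 dy 15.2 dz -4.5 az -0.1133
  dx -11.8 dy 13.9 dz -4.5 az -0.1133
  dx -13.3 dy 12.5 dz -4.5 az -0.1133
  dx -14.6 dy 10.9 dz -4.5 az -0.1133
  dx -15.8 dy 9.2 dz -4.5 az -0.1133
  dx -16.7 dy 7.4 dz -4.5 az -0.1133
  dx -17.4 dy 5.4 dz -4.5 az -0.1133
  dx -17.9 dy 3.4 dz -4.5 az -0.1133
  dx -18.2 dy 1.4 dz -4.5 az -0.1133
  dx -18.3 dy -0.7 dz -4.5 az -0.1133
  dx -18.1 dy -2.8 dz -4.5 az -0.1133
  dx -17.6 dy -4.8 dz -4.5 az -0.1133
  dx -17.0 dy -6.7 dz -4.5 az -0.1133
```

{"name": "carry_out", "arguments": {
  "rows": [
    {"ax":0,"ay":0,"az":-0.113,"dx":-2.5,"dy":18,"dz":-4.5,"fingers":60},
    {"ax":0,"ay":0,"az":-0.113,"dx":-4.5,"dy":17.7,"dz":-4.5,"fingers":60},
    {"ax":0,"ay":0,"az":-0.113,"dx":-6.5,"dy":17,"dz":-4.5,"fingers":60},
    {"ax":0,"ay":0,"az":-0.113,"dx":-8.4,"dy":16,"dz":-4.5,"fingers":60},
    {"ax":0,"ay":0,"az":-0.113,"dx":-10,"dy":15,"dz":-4.5,"fingers":60}
  ]
}}

```text
clock: 4.2
eef_pos: [0.6261, 0.0222, 0.179]
tool_rot: [3.097, 0.52, 0.027]
wrist_force: [0.2, 0.3, 0.5]
opening: 0.0595
```

{"name": "carry_out", "arguments": {
  "rows": [
    {"ax":0,"ay":0,"az":-0.113,"dx":-12,"dy":14,"dz":-4.5,"fingers":60},
    {"ax":0,"ay":0,"az":-0.113,"dx":-13.3,"dy":12.5,"dz":-4.5,"fingers":60},
    {"ax":0,"ay":0,"az":-0.113,"dx":-14.6,"dy":11,"dz":-4.5,"fingers":60},
    {"ax":0,"ay":0,"az":-0.113,"dx":-16,"dy":9,"dz":-4.5,"fingers":60},
    {"ax":0,"ay":0,"az":-0.113,"dx":-17,"dy":7.4,"dz":-4.5,"fingers":60}
  ]
}}

```text
clock: 4.62
eef_pos: [0.5959, -0.0722, 0.2045]
tool_rot: [2.801, 1.396, 0.032]
wrist_force: [0.3, -0.1, 0.1]
opening: 0.06
```

```bash
python3 plan.py 0.53 -0.178 0.22 95.7 36 1
```

```text
clock 4.62 tcp [ 0.5959 -0.0722  0.2045] yaw 53.01 tilt [ 0.0235 -0.0015] F [ 0.27 -0.08  0.12] open 0.0600 q [-0.24  0.38  1.57  0.    1.17 -1.16]
world D [ -65.9 -105.8   15.5] dyaw 42.7 rows 7
  dx -17.7 dy 1.6 dz -2.2 az -0.1065
  dx -17.8 dy -0.3 dz -2.2 az -0.1065
  dx -17.7 dy -2.2 dz -2.2 az -0.1065
  dx -17.3 dy -4.1 dz -2.2 az -0.1065
  dx -16.8 dy -5.9 dz -2.2 az -0.1065
  dx -16.1 dy -7.6 dz -2.2 az -0.1065
  dx -15.2 dy -9.3 dz -2.2 az -0.1065
```

{"name": "carry_out", "arguments": {
  "rows": [
    {"ax":0,"ay":0,"az":-0.1065,"dx":-17.7,"dy":1.6,"dz":-2,"fingers":60},
    {"ax":0,"ay":0,"az":-0.1065,"dx":-18,"dy":0,"dz":-2,"fingers":60},
    {"ax":0,"ay":0,"az":-0.1065,"dx":-18,"dy":-2,"dz":-2,"fingers":60},
    {"ax":0,"ay":0,"az":-0.1065,"dx":-17,"dy":-4,"dz":-2,"fingers":60},
    {"ax":0,"ay":0,"az":-0.1065,"dx":-17,"dy":-6,"dz":-2,"fingers":60}
  ]
}}

```text
clock: 5.03
eef_pos: [0.5524, -0.1587, 0.2174]
tool_rot: [2.298, 2.104, 0.029]
wrist_force: [-0.4, 0.2, 0.5]
opening: 0.06
```

{"name": "carry_out", "arguments": {
  "rows": [
    {"ax":0,"ay":0,"az":-0.1065,"dx":-16,"dy":-7.6,"dz":-2,"fingers":60},
    {"ax":0,"ay":0,"az":-0.09,"dx":-15,"dy":-9,"dz":-2,"fingers":60},
    {"ax":0,"ay":0,"az":0,"dx":0,"dy":0,"dz":0,"fingers":60}
  ]
}}

```text
clock: 5.28
eef_pos: [0.5342, -0.1966, 0.223]
tool_rot: [2.062, 2.327, 0.022]
wrist_force: [0.9, -0.0, -0.1]
opening: 0.0599
```

```bash
python3 plan.py 0.53 -0.178 0.22 95.7 100 1; python3 - <<'E'
from h import *
p,d,ci=snap('wrist','wrist2'); snap('top','top2')
im=cv2.imread('pics/top2.png')[130:280,100:440]
cv2.imwrite('pics/crop2.png',cv2.resize(im,None,fx=2.3,fy=2.3,interpolation=2))
E
```

```text
clock 5.28 tcp [ 0.5342 -0.1966  0.223 ] yaw 96.89 tilt [ 0.0336 -0.0113] F [ 0.94 -0.02 -0.14] open 0.0599 q [-0.48  0.31  1.63  0.01  1.17 -2.17]
world D [-4.2 18.6 -3. ] dyaw -1.2 rows 1
  exact d [19.  -2.1  2.7] rot [0.0322 0.0149 0.021 ]
```

View pics/crop2.png

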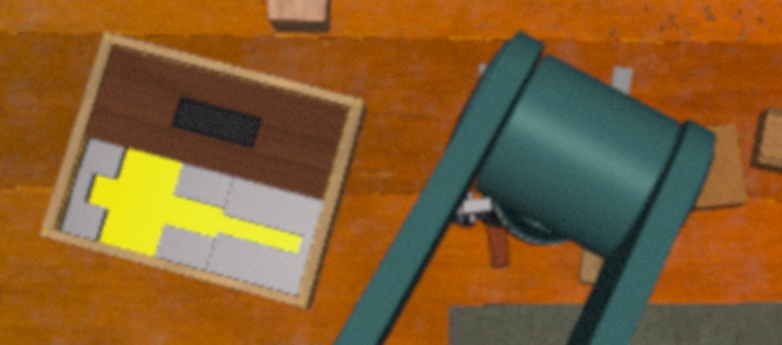

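View pics/wrist2.png

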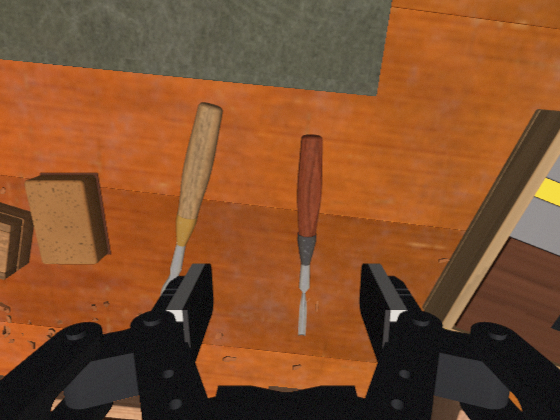

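The well is fully exposed in the top crop: cut-out narrow end at (300,243), finger room at (140,200). In the wrist view the red handle runs from (311,137) to (306,235) at the ferrule.

```bash
cat > m3.py <<'E'
from h import *
def comp(m,uv):
    n,l,s,c=cv2.connectedComponentsWithStats(m.astype(np.uint8)); k=l[uv[1],uv[0]]; return l==k
p,d,ci=load('wrist2');hsv=cv2.cvtColor(p,cv2.COLOR_RGB2HSV);P=pts(ci,d)
print('hsv',hsv[185,310],hsv[245,306],hsv[185,330],'z',P[185,310],P[185,340])
gm=comp((P[...,2]>0.006)&(P[...,2]<0.04),(310,185)); gm[:130]=0
red=gm&(hsv[...,1]>100)
red=comp(red,(310,185))
for nm,M in(('red',red),('all',gm)):
    r=ray(ci,np.argwhere(M)[:,::-1],0.0125)[:,:2]
    print(nm,cv2.minAreaRect(r.astype(np.float32)), 'bbox px',cv2.boundingRect(M.astype(np.uint8)))
r=ray(ci,np.argwhere(red)[:,::-1],0.0125)[:,:2]
vx,vy,x0,y0=cv2.fitLine(r.astype(np.float32),2,0,.01,.01).ravel()
if vx>0: vx,vy=-vx,-vy
t=(r-[x0,y0])@[vx,vy]; u=np.array([vx,vy]);o=np.array([x0,y0])
print('ang',np.degrees(np.arctan2(vy,vx)),'len',np.ptp(t),'butt',o+u*t.max(),'ferr',o+u*t.min(),'handle',o+u*(t.max()-.05))
print('red depth pts z max',np.nanmax(P[red][:,2]),'mean xy',P[red][:,:2].mean(0))
# pocket
p,d,ci=load('top2');hsv=cv2.cvtColor(p,cv2.COLOR_RGB2HSV);P=pts(ci,d)
cm=comp((P[...,2]>0.03)&(P[...,2]<0.06),(160,170)) 
ym=(hsv[...,0]>24)&(hsv[...,0]<35)&(hsv[...,1]>150)&(hsv[...,2]>150); ym[:,260:]=0;ym[:150]=0;ym[270:]=0; ym[:,:105]=0
print('yel z',np.median(P[ym][:,2]))
a=-np.radians(14.17);X=np.array([np.cos(a),np.sin(a)]);Y=np.array([-X[1],X[0]]);O=np.array([.5933,.1262])
r=ray(ci,np.argwhere(ym)[:,::-1],0.010)[:,:2]-O
cx,cy=r@X*1000,r@Y*1000
for lo in range(-120,125,10):
    k=(cy>lo)&(cy<=lo+10)
    if k.any(): print(lo,k.sum(),'x %.1f..%.1f mid %.1f'%(cx[k].min(),cx[k].max(),(cx[k].min()+cx[k].max())/2))
print('y range',cy.min(),cy.max())
pm=(p.max(-1)<50); pm=comp(pm,(100+int(217/2.3),130+int(122/2.3)))
q=ray(ci,np.argwhere(pm)[:,::-1],.046)[:,:2].astype(np.float32); c=np.array(cv2.minAreaRect(q)[0])-O; print('patch case',c@X,c@Y)
E
python3 m3.py
```

```text
hsv [  8 169 128] [176  22  82] [ 12 210 175] z [ 0.54240057 -0.17574185  0.02442228] [ 0.54437946 -0.1449676   0.00227699]
red ((0.5665982365608215, -0.17427197098731995), (0.13740748167037964, 0.023359516635537148), 4.4435930252075195) bbox px (296, 134, 26, 137)
all ((0.594942033290863, -0.17206934094429016), (0.1942659467458725, 0.023359516635537148), 4.4435930252075195) bbox px (296, 134, 26, 185)
ang -175.24806 len 0.13740150089584025 butt [ 0.49812408 -0.18004905] ferr [ 0.63505329 -0.16866646] handle [ 0.54795222 -0.17590696]
red depth pts z max 0.02622550589717237 mean xy [ 0.54441074 -0.17670736]
yel z 0.010194054177885542
-110 28 x -57.2..-41.2 mid -49.2
-100 28 x -57.4..-41.4 mid -49.4
-90 28 x -57.6..-41.6 mid -49.6
-80 28 x -57.2..-41.2 mid -49.2
-70 28 x -57.4..-41.4 mid -49.4
-60 27 x -57.6..-41.6 mid -49.6
-50 28 x -57.1..-41.1 mid -49.1
-40 27 x -57.3..-41.3 mid -49.3
-30 35 x -61.2..-36.4 mid -48.8
-20 49 x -63.7..-34.7 mid -49.2
-10 49 x -63.9..-34.9 mid -49.4
0 50 x -64.1..-34.4 mid -49.3
10 50 x -64.4..-34.6 mid -49.5
20 51 x -63.9..-34.4 mid -49.1
30 125 x -101.8..2.5 mid -49.6
40 175 x -102.0..3.0 mid -49.5
50 174 x -102.2..2.8 mid -49.7
60 172 x -101.8..2.6 mid -49.6
70 174 x -102.0..2.4 mid -49.8
80 172 x -101.6..2.9 mid -49.4
90 111 x -101.8..0.3 mid -50.8
100 50 x -64.3..-34.7 mid -49.5
110 41 x -64.5..-34.9 mid -49.7
y range -109.92547237847018 118.4761088531654
patch case 0.04915577382696628 0.0014648500891591416
```

```bash
python3 - <<'E'
from h import *
p,d,ci=load('wrist2')
a=ray(ci,(311,134.5),.0125)[0];f=ray(ci,(306,235),.0125)[0];t=ray(ci,(302.5,334),.006)[0]
print(a,f,t,np.linalg.norm((a-f)[:2]),np.linalg.norm((a-t)[:2]))
E
python3 plan.py 0.5484 -0.177 0.08 95.1 100 1
```

```text
[ 0.49853571 -0.18044927  0.0125    ] [ 0.59640163 -0.17156999  0.0125    ] [ 0.71655535 -0.15872689  0.006     ] 0.09826789785222505 0.21909912877458068
clock 5.38 tcp [ 0.5352 -0.1944  0.2227] yaw 96.54 tilt [ 0.0343 -0.0095] F [ 0.93 -0.3   0.37] open 0.0597 q [-0.47  0.31  1.63  0.01  1.17 -2.16]
world D [  13.2   17.4 -142.7] dyaw -1.4 rows 2
  dx 7.9 dy 7.5 dz 71.4 az 0.0126
  dx 8.0 dy 7.4 dz 71.4 az 0.0126
```

The gouge measures 98 mm (handle) and 219 mm (whole) against 100 and 221, so that agrees.

{"name": "carry_out", "arguments": {
  "rows": [
    {"ax":0.032,"ay":0.012,"az":0.025,"dx":8,"dy":7,"dz":20,"fingers":60},
    {"ax":0,"ay":0,"az":0,"dx":8,"dy":7,"dz":40,"fingers":60},
    {"ax":0,"ay":0,"az":0,"dx":0,"dy":0,"dz":40,"fingers":60},
    {"ax":0,"ay":0,"az":0,"dx":0,"dy":0,"dz":30,"fingers":60},
    {"ax":0,"ay":0,"az":0,"dx":0,"dy":0,"dz":0,"fingers":60}
  ]
}}

```text
clock: 5.8
eef_pos: [0.5572, -0.1771, 0.0932]
tool_rot: [2.126, 2.295, 0.008]
wrist_force: [-0.3, 0.4, 0.1]
opening: 0.0598
```

```bash
python3 plan.py 0.5484 -0.177 0.06 95.1 100 1
```

```text
clock 5.80 tcp [ 0.5572 -0.1771  0.0932] yaw 94.38 tilt [ 0.0135 -0.0051] F [-0.25  0.38  0.06] open 0.0598 q [-0.43  0.5   1.7   0.    0.93 -2.07]
world D [ -8.8   0.1 -33.2] dyaw 0.7 rows 1
  exact d [ 0.9 -9.2 33.1] rot [ 0.013   0.0062 -0.0125]
```

{"name": "carry_out", "arguments": {
  "rows": [
    {"ax":0.013,"ay":0.006,"az":-0.012,"dx":1,"dy":-9,"dz":15,"fingers":60},
    {"ax":0,"ay":0,"az":0,"dx":0,"dy":0,"dz":15,"fingers":60},
    {"ax":0,"ay":0,"az":0,"dx":0,"dy":0,"dz":0,"fingers":60}
  ]
}}

```text
clock: 6.05
eef_pos: [0.5493, -0.1755, 0.0625]
tool_rot: [-2.119, -2.317, 0.001]
wrist_force: [-0.4, 1.0, -0.1]
opening: 0.0599
```

```bash
python3 plan.py 0.5484 -0.177 0.0105 95.1 100 1; python3 - <<'E'
from h import *
snap('wrist','wrist3')
E
```

```text
clock 6.05 tcp [ 0.5493 -0.1755  0.0625] yaw 95.11 tilt [-0.0014  0.0006] F [-0.45  1.04 -0.11] open 0.0599 q [-0.43  0.54  1.73  0.    0.88 -2.09]
world D [ -0.9  -1.5 -52. ] dyaw -0.0 rows 1
  exact d [-1.4 -0.9 52. ] rot [-0.0013 -0.0008  0.0002]
```

View pics/wrist3.png

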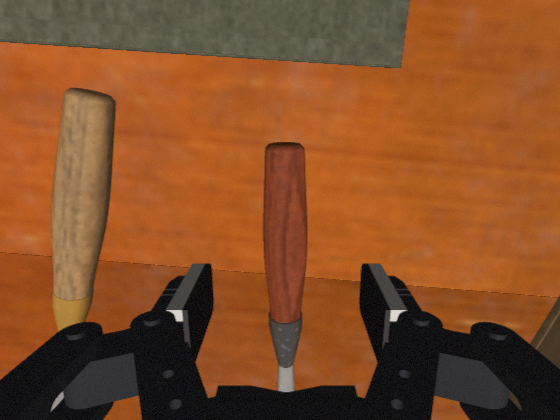

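The red handle is centred between the pads (column 285, pads at 208 and 365), and the yellow gouge clears the left finger. Descending.

{"name": "carry_out", "arguments": {
  "rows": [
    {"ax":0,"ay":0,"az":0,"dx":-1,"dy":-1,"dz":20,"fingers":60},
    {"ax":0,"ay":0,"az":0,"dx":0,"dy":0,"dz":15,"fingers":60},
    {"ax":0,"ay":0,"az":0,"dx":0,"dy":0,"dz":8,"fingers":60},
    {"ax":0,"ay":0,"az":0,"dx":0,"dy":0,"dz":0,"fingers":60}
  ]
}}

```text
clock: 6.43
eef_pos: [0.5533, -0.1788, 0.0261]
tool_rot: [2.115, 2.311, 0.004]
wrist_force: [-0.1, 0.1, 0.8]
opening: 0.0601
```

```bash
python3 plan.py 0.5484 -0.177 0.0105 95.1 100 1
```

```text
clock 6.43 tcp [ 0.5533 -0.1788  0.0261] yaw 95.08 tilt [ 0.0086 -0.004 ] F [-0.1   0.06  0.81] open 0.0601 q [-0.43  0.59  1.75 -0.    0.79 -2.09]
world D [ -4.9   1.8 -15.6] dyaw 0.0 rows 1
  exact d [ 2.3 -4.9 15.5] rot [ 0.0082  0.0048 -0.0002]
```

{"name": "carry_out", "arguments": {
  "rows": [
    {"ax":0.008,"ay":0.005,"az":0,"dx":2,"dy":-5,"dz":7,"fingers":60},
    {"ax":0,"ay":0,"az":0,"dx":0,"dy":0,"dz":6,"fingers":60},
    {"ax":0,"ay":0,"az":0,"dx":0,"dy":0,"dz":0,"fingers":60}
  ]
}}

```text
clock: 6.68
eef_pos: [0.55, -0.1782, 0.0154]
tool_rot: [2.118, 2.315, 0.002]
wrist_force: [0.2, -0.5, -0.6]
opening: 0.06
```

```bash
python3 plan.py 0.5484 -0.177 0.0105 95.1 100 1
```

```text
clock 6.68 tcp [ 0.55   -0.1782  0.0154] yaw 95.07 tilt [ 0.0038 -0.0014] F [ 0.19 -0.48 -0.59] open 0.0600 q [-0.43  0.61  1.76  0.    0.77 -2.09]
world D [-1.6  1.2 -4.9] dyaw 0.0 rows 1
  exact d [ 1.3 -1.5  4.9] rot [ 0.0037  0.0018 -0.0004]
```

{"name": "carry_out", "arguments": {
  "rows": [
    {"ax":0.004,"ay":0.002,"az":0,"dx":1.3,"dy":-1.5,"dz":4.5,"fingers":60},
    {"ax":0,"ay":0,"az":0,"dx":0,"dy":0,"dz":0.5,"fingers":40},
    {"ax":0,"ay":0,"az":0,"dx":0,"dy":0,"dz":0,"fingers":10},
    {"ax":0,"ay":0,"az":0,"dx":0,"dy":0,"dz":0,"fingers":10},
    {"ax":0,"ay":0,"az":0,"dx":0,"dy":0,"dz":0,"fingers":10}
  ],
  "newtons": 60
}}

```text
clock: 7.1
eef_pos: [0.5489, -0.1772, 0.0113]
tool_rot: [2.12, 2.317, 0.0]
wrist_force: [-0.8, -0.4, 1.0]
opening: 0.0211
```

{"name": "carry_out", "arguments": {
  "rows": [
    {"ax":0,"ay":0,"az":0,"dx":0,"dy":0,"dz":0,"fingers":10},
    {"ax":0,"ay":0,"az":0,"dx":0,"dy":0,"dz":0,"fingers":10}
  ]
}}

```text
clock: 7.27
eef_pos: [0.5489, -0.1772, 0.0114]
tool_rot: [2.12, 2.317, 0.0]
wrist_force: [-0.6, -0.2, -2.9]
opening: 0.021
```

```bash
python3 plan.py 0.5484 -0.177 0.14 95.1 100 1
```

```text
clock 7.27 tcp [ 0.5489 -0.1772  0.0114] yaw 95.07 tilt [ 0.0007 -0.0004] F [-0.6  -0.15 -2.93] open 0.0210 q [-0.43  0.61  1.76 -0.    0.77 -2.09]
world D [ -0.5   0.2 128.6] dyaw 0.0 rows 2
  dx 0.1 dy -0.2 dz -64.3 az -0.0002
  dx 0.1 dy -0.2 dz -64.3 az -0.0002
```

{"name": "carry_out", "arguments": {
  "rows": [
    {"ax":0,"ay":0,"az":0,"dx":0,"dy":0,"dz":-10,"fingers":10},
    {"ax":0,"ay":0,"az":0,"dx":0,"dy":0,"dz":-30,"fingers":10},
    {"ax":0,"ay":0,"az":0,"dx":0,"dy":0,"dz":-40,"fingers":10},
    {"ax":0,"ay":0,"az":0,"dx":0,"dy":0,"dz":-40,"fingers":10},
    {"ax":0,"ay":0,"az":0,"dx":0,"dy":0,"dz":0,"fingers":10}
  ]
}}

```text
clock: 7.68
eef_pos: [0.5461, -0.1759, 0.1346]
tool_rot: [-2.116, -2.311, 0.004]
wrist_force: [0.4, -0.1, -1.8]
opening: 0.0209
```

```bash
python3 - <<'E'
from h import *
snap('wrist','wrist4');snap('scene','scene4')
cv2.imwrite('pics/s4c.png',cv2.resize(cv2.imread('pics/scene4.png')[150:330,200:440],None,fx=3,fy=3))
E
python3 plan.py 0.5602 0.1982 0.14 -14.2 37 1
```

```text
clock 7.78 tcp [ 0.5432 -0.1746  0.1295] yaw 95.06 tilt [-0.0139  0.0064] F [ 0.11 -0.32 -3.17] open 0.0207 q [-0.43  0.44  1.68  0.    1.03 -2.09]
world D [ 17.  372.8  10.5] dyaw -109.3 rows 17
  dx 21.8 dy 2.9 dz -0.6 az 0.1122
  dx 21.9 dy 0.5 dz -0.6 az 0.1122
  dx 21.9 dy -2.0 dz -0.6 az 0.1122
  dx 21.5 dy -4.4 dz -0.6 az 0.1122
  dx 20.9 dy -6.8 dz -0.6 az 0.1122
  dx 20.0 dy -9.1 dz -0.6 az 0.1122
  dx 18.8 dy -11.3 dz -0.6 az 0.1122
  dx 17.5 dy -13.3 dz -0.6 az 0.1122
  dx 15.9 dy -15.2 dz -0.6 az 0.1122
  dx 14.1 dy -16.9 dz -0.6 az 0.1122
  dx 12.1 dy -18.3 dz -0.6 az 0.1122
  dx 10.0 dy -19.6 dz -0.6 az 0.1122
  dx 7.7 dy -20.6 dz -0.6 az 0.1122
  dx 5.4 dy -21.3 dz -0.6 az 0.1122
  dx 2.9 dy -21.8 dz -0.6 az 0.1122
  dx 0.5 dy -21.9 dz -0.6 az 0.1122
  dx -2.0 dy -21.9 dz -0.6 az 0.1122
```

View pics/wrist4.png

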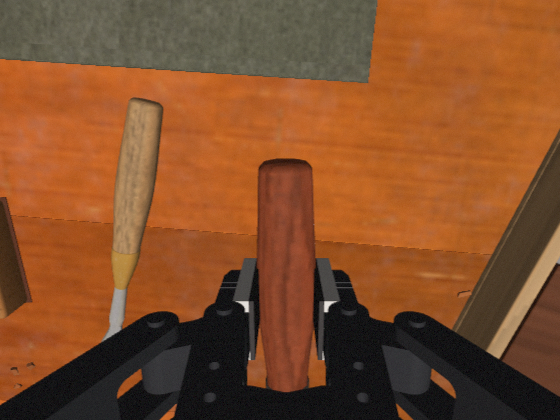

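View pics/s4c.png

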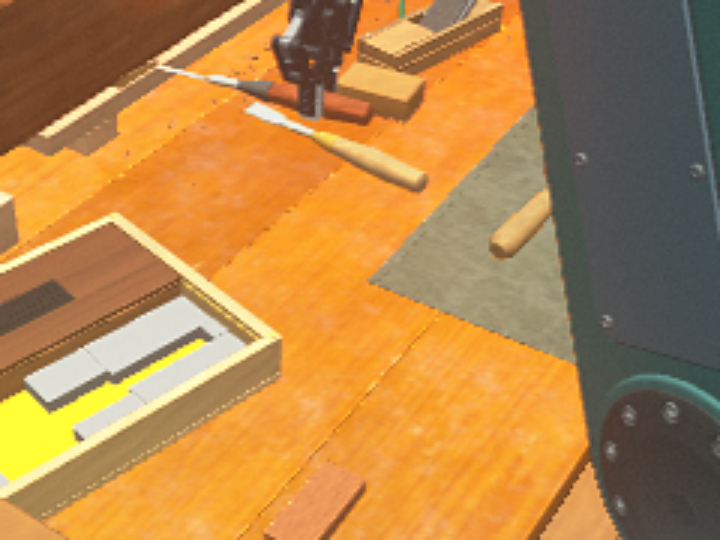

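The gouge is held level, gripped at mid-handle (butt at (285,162)). Carrying it over with the turn.

{"name": "carry_out", "arguments": {
  "rows": [
    {"ax":0,"ay":0,"az":0.112,"dx":22,"dy":3,"dz":-2,"fingers":10},
    {"ax":0,"ay":0,"az":0.112,"dx":22,"dy":0.5,"dz":-2,"fingers":10},
    {"ax":0,"ay":0,"az":0.112,"dx":22,"dy":-2,"dz":-2,"fingers":10},
    {"ax":0,"ay":0,"az":0.112,"dx":21.5,"dy":-4.4,"dz":-2,"fingers":10},
    {"ax":0,"ay":0,"az":0.112,"dx":21,"dy":-7,"dz":-2,"fingers":10}
  ]
}}

```text
clock: 8.2
eef_pos: [0.5438, -0.0639, 0.1343]
tool_rot: [-2.685, -1.594, 0.026]
wrist_force: [-0.2, -0.3, -1.4]
opening: 0.0206
```

{"name": "carry_out", "arguments": {
  "rows": [
    {"ax":0,"ay":0,"az":0.112,"dx":20,"dy":-9,"dz":-2,"fingers":10},
    {"ax":0,"ay":0,"az":0.112,"dx":19,"dy":-11,"dz":-2,"fingers":10},
    {"ax":0,"ay":0,"az":0.112,"dx":17.5,"dy":-13,"dz":-2,"fingers":10},
    {"ax":0,"ay":0,"az":0.112,"dx":16,"dy":-15,"dz":-2,"fingers":10},
    {"ax":0,"ay":0,"az":0.112,"dx":14,"dy":-17,"dz":-2,"fingers":10}
  ]
}}

```text
clock: 8.62
eef_pos: [0.5458, 0.0514, 0.1364]
tool_rot: [-3.031, -0.744, 0.061]
wrist_force: [1.8, 0.4, -1.8]
opening: 0.0208
```

```bash
python3 plan.py 0.5602 0.1982 0.14 -14.2 37 1
```

```text
clock 8.62 tcp [0.5458 0.0514 0.1364] yaw 27.61 tilt [-0.0425  0.0102] F [ 1.76  0.42 -1.8 ] open 0.0208 q [-0.04  0.42  1.7   0.01  1.06 -0.52]
world D [ 14.4 146.8   3.6] dyaw -41.8 rows 7
  dx 11.5 dy -17.6 dz -0.5 az 0.1042
  dx 9.6 dy -18.7 dz -0.5 az 0.1042
  dx 7.6 dy -19.6 dz -0.5 az 0.1042
  dx 5.6 dy -20.3 dz -0.5 az 0.1042
  dx 3.4 dy -20.8 dz -0.5 az 0.1042
  dx 1.2 dy -21.0 dz -0.5 az 0.1042
  dx -1.0 dy -21.0 dz -0.5 az 0.1042
```

{"name": "carry_out", "arguments": {
  "rows": [
    {"ax":0,"ay":0,"az":0.104,"dx":11.5,"dy":-17.6,"dz":-1,"fingers":10},
    {"ax":0,"ay":0,"az":0.104,"dx":9.6,"dy":-18.7,"dz":-1,"fingers":10},
    {"ax":0,"ay":0,"az":0.104,"dx":7.6,"dy":-19.6,"dz":-1,"fingers":10},
    {"ax":0,"ay":0,"az":0.104,"dx":5.6,"dy":-20,"dz":-1,"fingers":10},
    {"ax":0,"ay":0,"az":0.104,"dx":3.4,"dy":-21,"dz":-1,"fingers":10}
  ]
}}

```text
clock: 9.03
eef_pos: [0.5494, 0.161, 0.133]
tool_rot: [-3.132, 0.104, 0.095]
wrist_force: [0.3, -0.6, -0.7]
opening: 0.0209
```

{"name": "carry_out", "arguments": {
  "rows": [
    {"ax":0,"ay":0,"az":0.08,"dx":1,"dy":-15,"dz":-1,"fingers":10},
    {"ax":0,"ay":0,"az":0,"dx":0,"dy":0,"dz":0,"fingers":10}
  ]
}}

```text
clock: 9.2
eef_pos: [0.5491, 0.18, 0.1305]
tool_rot: [-3.126, 0.24, 0.105]
wrist_force: [1.2, -0.2, -0.4]
opening: 0.0207
```

```bash
python3 plan.py 0.5602 0.1982 0.14 -14.2 100 1
```

```text
clock 9.20 tcp [0.5491 0.18   0.1305] yaw -8.78 tilt [-0.0662  0.0094] F [ 1.21 -0.16 -0.41] open 0.0207 q [0.18 0.47 1.63 0.02 1.1  0.33]
world D [11.1 18.2  9.5] dyaw -5.4 rows 1
  exact d [  7.5 -19.6 -10. ] rot [0.004  0.0669 0.0946]
```

{"name": "carry_out", "arguments": {
  "rows": [
    {"ax":0.004,"ay":0.067,"az":0.095,"dx":7.5,"dy":-19.6,"dz":-5,"fingers":10},
    {"ax":0,"ay":0,"az":0,"dx":0,"dy":0,"dz":0,"fingers":10}
  ]
}}

```text
clock: 9.37
eef_pos: [0.558, 0.1982, 0.1312]
tool_rot: [3.115, -0.391, -0.005]
wrist_force: [-0.2, -0.4, -1.4]
opening: 0.0208
```

```bash
python3 plan.py 0.5602 0.1982 0.14 -14.2 100 1;python3 - <<'E'
from h import *
snap('wrist','wrist5');snap('top','top5')
cv2.imwrite('pics/t5c.png',cv2.resize(cv2.imread('pics/top5.png')[130:280,100:340],None,fx=3,fy=3))
E
```

```text
clock 9.37 tcp [0.558  0.1982 0.1312] yaw -14.29 tilt [-0.0038 -0.0021] F [-0.21 -0.38 -1.38] open 0.0208 q [ 0.23  0.46  1.64 -0.    1.04  0.48]
world D [ 2.2 -0.   8.8] dyaw 0.1 rows 1
  exact d [ 2.1 -0.5 -8.8] rot [ 0.003   0.0031 -0.0016]
```

View pics/wrist5.png

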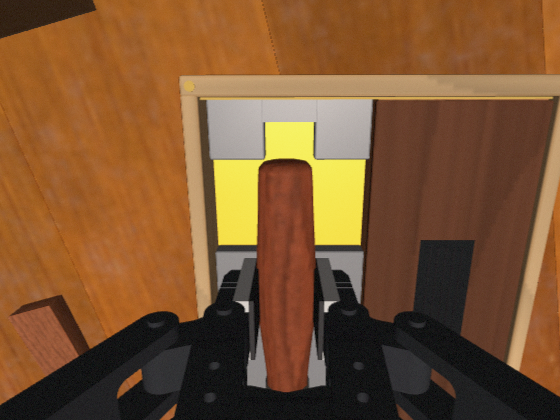

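View pics/t5c.png

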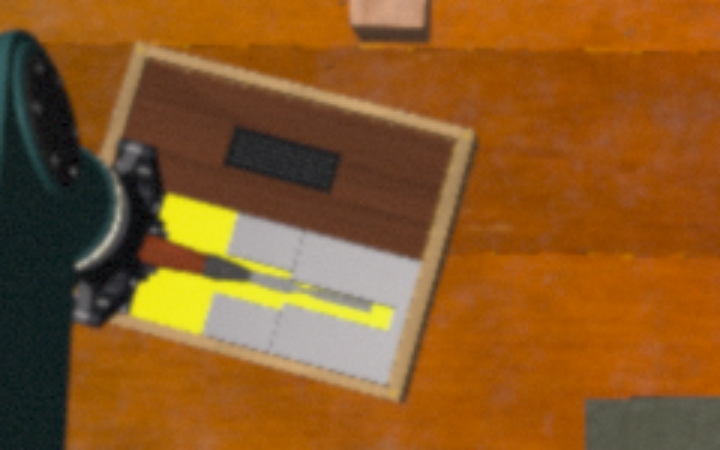

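```bash
python3 - <<'E'
from h import *
p,d,ci=load('wrist5');hsv=cv2.cvtColor(p,cv2.COLOR_RGB2HSV);P=pts(ci,d)
ym=(hsv[...,0]>24)&(hsv[...,0]<35)&(hsv[...,1]>150)&(hsv[...,2]>120)&(P[...,2]<.02)
a=-np.radians(14.17);X=np.array([np.cos(a),np.sin(a)]);Y=np.array([-X[1],X[0]]);O=np.array([.5455,.1400])
r=(ray(ci,np.argwhere(ym)[:,::-1],0.010)[:,:2]-O); cx,cy=r@X*1000,r@Y*1000
print('yel z',np.median(P[ym][:,2]),'y max',cy.max())
for lo in range(0,125,6):
    k=(cy>lo)&(cy<=lo+6)
    if k.any(): print(lo,k.sum(),'x %.1f..%.1f'%(cx[k].min(),cx[k].max()))
# angle of slot sides
for rr in (130,140,150): 
    u=np.where(ym[rr,240:340])[0]+240; w=ray(ci,[[u.min(),rr],[u.max(),rr]],.010)[:,:2]-O; print(rr,u.min(),u.max(),(w@X*1e3).round(1),(w@Y*1e3).round(1))
# held handle
rm=(hsv[...,0]<12)&(hsv[...,1]>80)&(P[...,2]>.09)&(P[...,2]<.2); rm[:150]=0;rm[395:]=0;rm[:,:250]=0;rm[:,325:]=0
H=P[rm]; print('handle z max',H[:,2].max(), 'n',rm.sum())
for rr in range(165,390,25):
    u=np.where(rm[rr])[0]; 
    zt=np.median(P[rr,u.mean().astype(int)-3:u.mean().astype(int)+4,2])
    w=ray(ci,[[u.min(),rr],[u.max(),rr]],zt-.012)[:,:2].mean(0)-O; print('h',rr,u.min(),u.max(),'top z %.4f'%zt,'x %.1f y %.1f'%(w@X*1e3,w@Y*1e3))
v=np.where(rm.any(1))[0].min(); w=ray(ci,[[286,v]],.131)[0][:2]-O; print('butt row',v,'x,y',w@X*1e3,w@Y*1e3)
E
```

```text
yel z 0.011004732126847824 y max 116.8807479989557
24 3 x -51.5..51.6
30 568 x -51.4..51.5
36 665 x -51.6..51.9
42 679 x -51.5..51.6
48 689 x -51.8..51.9
54 700 x -51.6..51.7
60 709 x -51.8..51.9
66 722 x -51.6..52.3
72 803 x -51.8..52.1
78 781 x -52.0..52.4
84 889 x -52.0..52.6
90 535 x -52.3..52.4
96 423 x -16.3..15.9
102 433 x -16.2..16.4
108 420 x -16.1..16.3
114 173 x -16.0..16.2
130 265 313 [-16.   16.3] [112.3 112.2]
140 265 312 [-16.2  15.7] [105.6 105.6]
150 266 312 [-15.6  15.8] [98.9 98.8]
handle z max 0.1996156822080774 n 11994
h 165 262 308 top z 0.1390 x -1.9 y 108.8
h 190 259 311 top z 0.1433 x -1.9 y 100.1
h 215 258 312 top z 0.1441 x -2.0 y 90.7
h 240 258 313 top z 0.1440 x -1.8 y 80.5
h 265 256 315 top z 0.1439 x -1.8 y 70.0
h 290 259 314 top z 0.1442 x -1.5 y 59.2
h 315 259 312 top z 0.1437 x -1.9 y 47.4
h 340 262 310 top z 0.1424 x -1.7 y 34.6
h 365 266 307 top z 0.1411 x -1.5 y 20.8
butt row 160 x,y -1.5211280561749136 111.29076504566427
```

Two views agree on the cut-out within 1 mm. The held gouge is level, parallel, and just 2 mm short in x.

{"name": "carry_out", "arguments": {
  "rows": [
    {"ax":0.003,"ay":0.003,"az":0,"dx":2,"dy":0,"dz":15,"fingers":10},
    {"ax":0,"ay":0,"az":0,"dx":0,"dy":0,"dz":25,"fingers":10},
    {"ax":0,"ay":0,"az":0,"dx":0,"dy":0,"dz":15,"fingers":10},
    {"ax":0,"ay":0,"az":0,"dx":0,"dy":0,"dz":0,"fingers":10}
  ]
}}

```text
clock: 9.8
eef_pos: [0.5566, 0.1909, 0.0722]
tool_rot: [3.115, -0.369, -0.015]
wrist_force: [-0.7, -0.1, -1.5]
opening: 0.0211
```

```bash
python3 plan.py 0.5604 0.199 0.06 -14.2 100 1
```

```text
clock 9.80 tcp [0.5566 0.1909 0.0722] yaw -13.50 tilt [-0.0103 -0.0038] F [-0.73 -0.12 -1.46] open 0.0211 q [ 0.21  0.54  1.69 -0.    0.92  0.45]
world D [  3.8   8.1 -12.2] dyaw -0.7 rows 1
  exact d [ 1.9 -8.8 12.2] rot [0.0062 0.009  0.0122]
```

{"name": "carry_out", "arguments": {
  "rows": [
    {"ax":0.006,"ay":0.009,"az":0.012,"dx":2,"dy":-9,"dz":6,"fingers":10},
    {"ax":0,"ay":0,"az":0,"dx":0,"dy":0,"dz":3,"fingers":10},
    {"ax":0,"ay":0,"az":0,"dx":0,"dy":0,"dz":0,"fingers":10}
  ]
}}

```text
clock: 10.05
eef_pos: [0.56, 0.1974, 0.0616]
tool_rot: [3.116, -0.389, -0.005]
wrist_force: [-0.1, -0.2, -1.4]
opening: 0.021
```

```bash
python3 plan.py 0.5604 0.199 0.055 -14.2 100 1
```

```text
clock 10.05 tcp [0.56   0.1974 0.0616] yaw -14.23 tilt [-0.0035 -0.0009] F [-0.12 -0.16 -1.36] open 0.0210 q [ 0.22  0.56  1.69 -0.    0.9   0.47]
world D [ 0.4  1.6 -6.6] dyaw 0.0 rows 1
  exact d [ 0.  -1.7  6.6] rot [ 0.0018  0.0031 -0.0005]
```

{"name": "carry_out", "arguments": {
  "rows": [
    {"ax":0.002,"ay":0.003,"az":0,"dx":0,"dy":-1.7,"dz":7,"fingers":10},
    {"ax":0,"ay":0,"az":0,"dx":0,"dy":0,"dz":7,"fingers":10},
    {"ax":0,"ay":0,"az":0,"dx":0,"dy":0,"dz":0,"fingers":10}
  ]
}}

```text
clock: 10.3
eef_pos: [0.562, 0.1995, 0.0482]
tool_rot: [-3.116, 0.388, -0.005]
wrist_force: [-0.0, 0.9, -1.5]
opening: 0.0207
```

```bash
python3 plan.py 0.5604 0.199 0.04 -14.2 100 1
```

```text
clock 10.30 tcp [0.562  0.1995 0.0482] yaw -14.18 tilt [0.0035 0.0011] F [-0.03  0.93 -1.47] open 0.0207 q [0.23 0.58 1.7  0.   0.86 0.47]
world D [-1.6 -0.5 -8.2] dyaw -0.0 rows 1
  exact d [-1.5  0.8  8.2] rot [-0.0019 -0.0031  0.0003]
```

{"name": "carry_out", "arguments": {
  "rows": [
    {"ax":-0.002,"ay":-0.003,"az":0,"dx":-1.5,"dy":0.8,"dz":6,"fingers":10},
    {"ax":0,"ay":0,"az":0,"dx":0,"dy":0,"dz":4,"fingers":10},
    {"ax":0,"ay":0,"az":0,"dx":0,"dy":0,"dz":0,"fingers":10}
  ]
}}

```text
clock: 10.55
eef_pos: [0.5606, 0.1992, 0.0377]
tool_rot: [-3.118, 0.387, -0.001]
wrist_force: [0.1, -0.3, -1.9]
opening: 0.0205
```

```bash
python3 plan.py 0.5604 0.199 0.03 -14.2 100 1;python3 - <<'E'
from h import *
snap('wrist','wrist6');snap('top','top6')
cv2.imwrite('pics/t6c.png',cv2.resize(cv2.imread('pics/top6.png')[130:280,100:340],None,fx=3,fy=3))
E
```

```text
clock 10.55 tcp [0.5606 0.1992 0.0377] yaw -14.15 tilt [0.0008 0.    ] F [ 0.07 -0.29 -1.89] open 0.0205 q [ 0.23  0.59  1.7  -0.    0.84  0.47]
world D [-0.2 -0.2 -7.7] dyaw -0.1 rows 1
  exact d [-0.1  0.3  7.7] rot [-0.0002 -0.0008  0.0009]
```

View pics/wrist6.png

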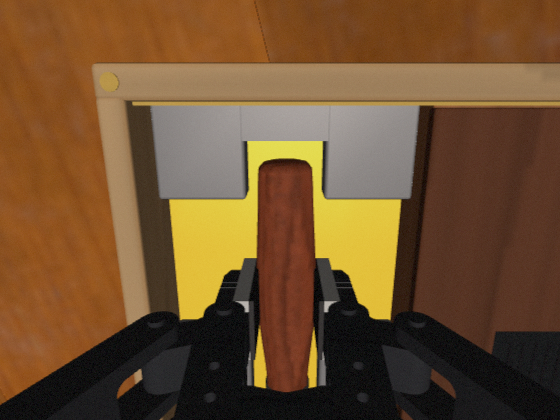

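View pics/t6c.png

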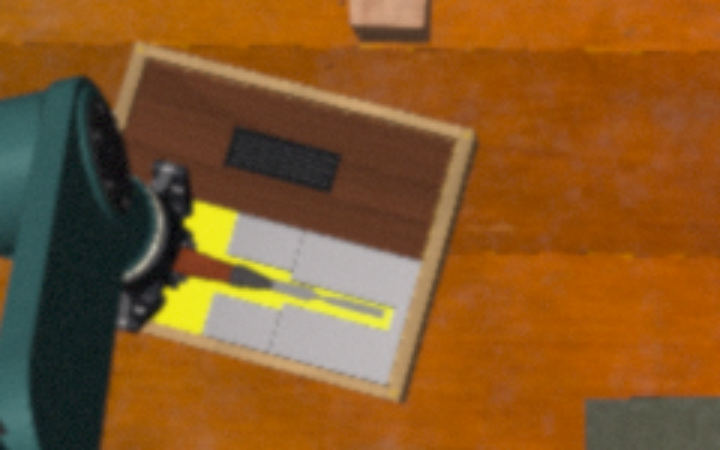

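The handle is centred in the slot (285 against edges 247 and 323) with a clear gap at the butt end. The blade lies over the narrow part, so I'll go on down.

{"name": "carry_out", "arguments": {
  "rows": [
    {"ax":0,"ay":-0.001,"az":0,"dx":0,"dy":0,"dz":6,"fingers":10},
    {"ax":0,"ay":0,"az":0,"dx":0,"dy":0,"dz":4,"fingers":10},
    {"ax":0,"ay":0,"az":0,"dx":0,"dy":0,"dz":0,"fingers":10}
  ]
}}

```text
clock: 10.9
eef_pos: [0.5615, 0.1994, 0.028]
tool_rot: [-3.117, 0.387, -0.002]
wrist_force: [-0.3, -1.2, -2.1]
opening: 0.0208
```

```bash
python3 plan.py 0.5604 0.199 0.0222 -14.2 100 1
```

```text
clock 10.90 tcp [0.5615 0.1994 0.028 ] yaw -14.14 tilt [0.0017 0.0007] F [-0.31 -1.2  -2.07] open 0.0208 q [0.23 0.61 1.71 0.   0.83 0.47]
world D [-1.1 -0.4 -5.8] dyaw -0.1 rows 1
  exact d [-0.9  0.7  5.8] rot [-0.0011 -0.0015  0.001 ]
```

{"name": "carry_out", "arguments": {
  "rows": [
    {"ax":-0.001,"ay":-0.0015,"az":0,"dx":-1,"dy":0.7,"dz":3,"fingers":10},
    {"ax":0,"ay":0,"az":0,"dx":0,"dy":0,"dz":2.5,"fingers":10},
    {"ax":0,"ay":0,"az":0,"dx":0,"dy":0,"dz":0,"fingers":10}
  ]
}}

```text
clock: 11.15
eef_pos: [0.5601, 0.1989, 0.0216]
tool_rot: [3.118, -0.387, -0.001]
wrist_force: [0.2, 0.1, -3.0]
opening: 0.021
```

{"name": "carry_out", "arguments": {
  "rows": [
    {"ax":0,"ay":0,"az":0,"dx":0,"dy":0,"dz":1,"fingers":10},
    {"ax":0,"ay":0,"az":0,"dx":0,"dy":0,"dz":0.5,"fingers":10}
  ]
}}

```text
clock: 11.32
eef_pos: [0.5602, 0.199, 0.0212]
tool_rot: [3.118, -0.387, -0.001]
wrist_force: [-1.0, -1.0, 4.8]
opening: 0.0208
```

Contact: the force has gone from −3 to +5 N. Releasing.

{"name": "carry_out", "arguments": {
  "rows": [
    {"ax":0,"ay":0,"az":0,"dx":0,"dy":0,"dz":0,"fingers":24},
    {"ax":0,"ay":0,"az":0,"dx":0,"dy":0,"dz":0,"fingers":30},
    {"ax":0,"ay":0,"az":0,"dx":0,"dy":0,"dz":0,"fingers":44},
    {"ax":0,"ay":0,"az":0,"dx":0,"dy":0,"dz":0,"fingers":44}
  ]
}}

```text
clock: 11.65
eef_pos: [0.5613, 0.1992, 0.0223]
tool_rot: [-3.117, 0.387, -0.003]
wrist_force: [0.4, -0.0, 0.1]
opening: 0.0441
```

{"name": "carry_out", "arguments": {
  "rows": [
    {"ax":0,"ay":0,"az":0,"dx":0,"dy":0,"dz":-10,"fingers":44},
    {"ax":0,"ay":0,"az":0,"dx":0,"dy":0,"dz":-20,"fingers":44},
    {"ax":0,"ay":0,"az":0,"dx":0,"dy":0,"dz":-30,"fingers":44},
    {"ax":0,"ay":0,"az":0,"dx":0,"dy":0,"dz":-40,"fingers":44},
    {"ax":0,"ay":0,"az":0,"dx":0,"dy":0,"dz":-30,"fingers":44}
  ]
}}

```text
clock: 12.07
eef_pos: [0.5556, 0.1978, 0.1512]
tool_rot: [3.113, -0.386, -0.021]
wrist_force: [0.4, -0.1, 0.2]
opening: 0.0437
```

{"name": "carry_out", "arguments": {
  "rows": [
    {"ax":0,"ay":0,"az":0,"dx":0,"dy":35,"dz":-10,"fingers":44},
    {"ax":0,"ay":0,"az":0,"dx":0,"dy":40,"dz":0,"fingers":44},
    {"ax":0,"ay":0,"az":0,"dx":0,"dy":40,"dz":0,"fingers":44},
    {"ax":0,"ay":0,"az":0,"dx":0,"dy":40,"dz":0,"fingers":44},
    {"ax":0,"ay":0,"az":0,"dx":0,"dy":0,"dz":0,"fingers":44}
  ]
}}

```text
clock: 12.48
eef_pos: [0.5251, 0.046, 0.1759]
tool_rot: [-3.118, 0.375, -0.017]
wrist_force: [-0.7, 0.4, -0.8]
opening: 0.0441
```

```bash
python3 - <<'E'
from h import *
snap('wrist','wrist7');snap('top','top7'); print(bot.sense()['eef_pos'])
cv2.imwrite('pics/t7c.png',cv2.resize(cv2.imread('pics/top7.png')[130:280,100:440],None,fx=2.3,fy=2.3))
E
```

```text
[0.52672716 0.05002705 0.17597386]
```

View pics/wrist7.png

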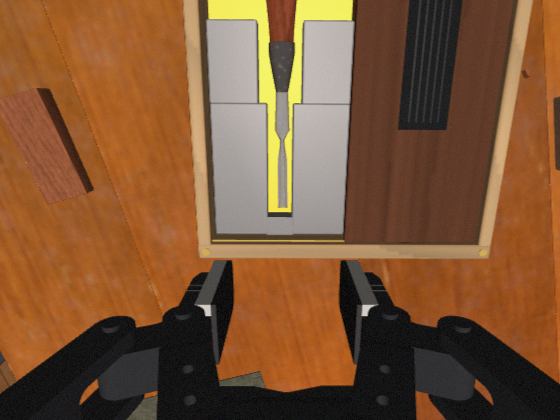

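View pics/t7c.png

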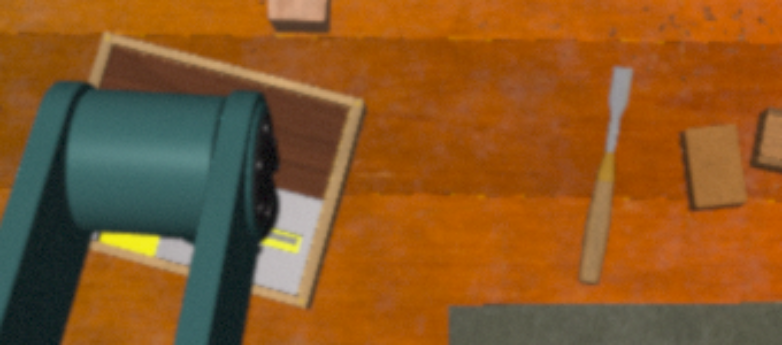

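The blade is in the narrow slot, with its tip at (282,208) and the slot end at 213. The other gouge and the block look unmoved. Clearing the arm for a final top check.

{"name": "carry_out", "arguments": {
  "rows": [
    {"ax":0,"ay":0,"az":0,"dx":0,"dy":40,"dz":0,"fingers":44},
    {"ax":0,"ay":0,"az":0,"dx":0,"dy":40,"dz":0,"fingers":44},
    {"ax":0,"ay":0,"az":0,"dx":0,"dy":40,"dz":0,"fingers":44},
    {"ax":0,"ay":0,"az":0,"dx":0,"dy":40,"dz":0,"fingers":44},
    {"ax":0,"ay":0,"az":0,"dx":0,"dy":40,"dz":0,"fingers":44}
  ]
}}

```text
clock: 13.0
eef_pos: [0.4848, -0.1378, 0.1764]
tool_rot: [-3.112, 0.349, -0.03]
wrist_force: [0.3, 0.0, -1.3]
opening: 0.0439
```

{"name": "carry_out", "arguments": {
  "rows": [
    {"ax":0,"ay":0,"az":0,"dx":0,"dy":0,"dz":0,"fingers":44},
    {"ax":0,"ay":0,"az":0,"dx":0,"dy":0,"dz":0,"fingers":44}
  ]
}}

```text
clock: 13.17
eef_pos: [0.4854, -0.1433, 0.1769]
tool_rot: [-3.113, 0.358, -0.033]
wrist_force: [-1.0, -0.3, 1.7]
opening: 0.044
```

```bash
cat > f.py <<'E'
from h import *
p,d,ci=snap('top','top8')
cv2.imwrite('pics/t8c.png',cv2.resize(cv2.imread('pics/top8.png')[130:280,100:440],None,fx=2.3,fy=2.3))
hsv=cv2.cvtColor(p,cv2.COLOR_RGB2HSV);P=pts(ci,d)
a=-np.radians(14.17);X=np.array([np.cos(a),np.sin(a)]);Y=np.array([-X[1],X[0]]);O=np.array([.5455,.1400])
q=(P[...,:2]-O); cx,cy=q@X*1e3,q@Y*1e3
g=(abs(cx)<15)&(cy>14)&(cy<118)&(P[...,2]>.018)&(P[...,2]<.06)
print('handle n',g.sum(),'y %.1f..%.1f'%(cy[g].min(),cy[g].max()))
for lo in range(15,118,12):
    k=g&(cy>lo)&(cy<=lo+12)
    if k.any(): print(lo,'top z %.4f'%np.percentile(P[k][:,2],90),'x mid %.1f'%((cx[k].min()+cx[k].max())/2))
print(bot.sense()['clock'],bot.sense()['eef_pos'])
E
python3 f.py
```

```text
handle n 364 y 14.7..117.9
15 top z 0.0307 x mid 0.6
27 top z 0.0313 x mid 0.3
39 top z 0.0342 x mid -0.1
51 top z 0.0343 x mid 0.1
63 top z 0.0344 x mid 0.1
75 top z 0.0354 x mid -0.1
87 top z 0.0347 x mid -0.1
99 top z 0.0345 x mid -0.4
111 top z 0.0265 x mid -0.9
13.2167 [ 0.4857503  -0.14311013  0.17694942]
```

View pics/t8c.png

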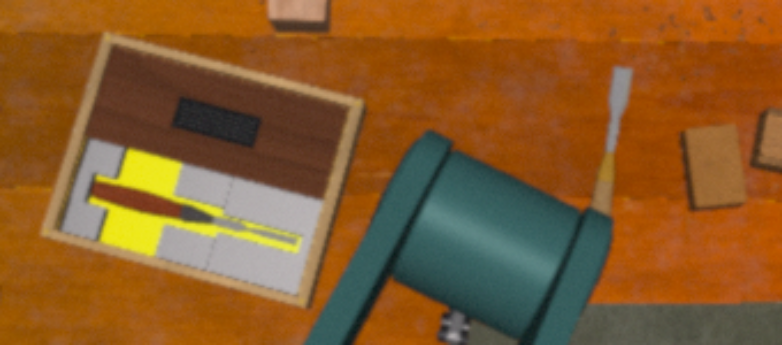

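```bash
python3 -c "
from plant import bot
print(bot.close_job())"
```

```text
the job is handed in; nothing more can be done
None
```

The cover is slid open and the red gouge is lying seated in its cut-out with the case left open. I handed the job in at about 13 s of the 54 s allowed. No verdict was reported, so the checks below are my own measurements.

- **Cover:** I pressed on the rubber patch with closed fingertips and dragged until it hit its end stop. The patch position afterwards gave about 99 of 100 mm.
- **Gouge:** I gripped it across mid-handle, turned it about 110° and lowered it until it touched the floor, then let go.
    - **Height:** the handle top is at about 34.5 mm, so its axis is about 12.5 mm above the yellow floor (limit 17 mm).
    - **Alignment:** it is within about 1 mm of the centre line and well within 0.1 rad of the slot direction.
    - **Blade:** it is in the narrow part.
- **Lengthwise position:** I last measured this just before lowering, when it was within about 1 mm of nominal. The final depth check could not separate the butt from the tray edge, but the picture shows it clear at both ends.
- **Other items:** the yellow-handled gouge and sanding block look unmoved in the pictures. I did not measure their positions again. The arm was partly covering the yellow gouge's handle in the last one.
- **Arm:** it ended clear of everything, about 18 cm above the table.

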